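# Close the food carrier and click its vent cap home

### The job

The food carrier is loaded: swing its open lid fully shut, then take the round flat-topped vent cap from the counter and press it straight down over the stud on the lid until you feel it click and its rim sits flush on the stud's collar. Keep pressing firmly after the click and finish like that, still holding the cap and pushing it down: do not let go at the end. Leave the other things on the counter standing where they are.

Things in the scene. Friction and masses are not known exactly. Their poses are not given: they have to be found in the camera images.
- lid (a joint): hinge of the lid, rad: 0 shut, grows as it opens, starts at 0.9 to 1.3. It is stiff: the lid stays where it is left; about 0.3 to 0.6 N m swings it. The lid is a grey slab 180 mm (hinge to free edge) by 220 mm by 18 mm thick, no handle, on a grey box 180 x 220 x 100 mm that is fixed to the counter
- lid_hinge (a point): middle of the hinge line, at the lid's underside, on the box's side farthest from the robot, 100 mm above the counter. Axes turn with the lid: -x to the free edge, y along the hinge line (level), z the lid's outward normal (up when shut). At opening q a lid point (-a, 0, h) lies a cos q - h sin q nearer the robot than the hinge and a sin q + h cos q higher
- lid_push (a point): point on the lid's outer face, 20 mm from the free edge, mid-width, 160 mm from the hinge: a good place to push. Axes as lid_hinge
- stud_seat (a point): centre of the top of the stud's collar, on which the cap's rim comes to sit; z along the post (up when the lid is shut, this point then 122 mm above the counter). The steel stud stands at the middle of the lid's outer face, 90 mm from the hinge: from its collar rises a post 18 mm across and 22 mm high, the top 7 mm tapered to 9 mm across
- stud: the same stud; origin on the lid's face at the foot of the collar, 4 mm below stud_seat; same axes. The collar is 46 mm across and 4 mm high; four small sprung balls stick out of the post 9 mm above stud_seat
- cap_center (a point): centre of the vent cap, half-way up: a plain black upright cylinder 36 mm across and 44 mm tall, flat top, standing mouth down on the counter, 28 to 46 g. z along its axis, up. Over the stud, its bead meets the balls with this centre about 32 mm above stud_seat; fully home, with the rim on the collar, this centre is 22 mm above stud_seat
- cap: the same vent cap; origin at the centre of its mouth, 22 mm below cap_center. The mouth is 21 mm across at an inner bead 4 mm above the rim, the hollow 28 mm deep. Pushed with about 7 to 11 N the bead rides over the stud's balls; the force then drops and the balls draw the cap down (up to 10 N), and 10 mm below first touch the rim lands on the collar, which is rigid
- nozzle: black cone-shaped bottle nozzle, 40 mm across its foot, 60 mm tall, pointed top; not the vent cap. Origin at the centre of its underside
- cups: nested stack of black takeaway cups with white rims, 90 mm across, 250 mm tall; origin under its centre
- lids: stack of white cup lids, 90 mm across, 90 mm tall; origin under its centre
- sauce: standing yellow squeeze bottle, 64 mm across, 200 mm tall; origin under its centre
- shaker: steel pepper shaker, 45 mm across, 78 mm tall; origin under its centre
- ramekin: small steel sauce bowl, 66 mm across, 30 mm tall; origin under its centre
- spoon: steel serving spoon, 190 mm long, lying flat; origin under the middle of its length
There are look-alikes about, which are no part of the job. What is shaped like the cap but orange is not meant.

How it is judged:
On the way, in this order (a step that is already met when the one before it is completed fails the run):
1. the carrier's lid is shut (value of joint lid below 0.04 rad), for 0.2 s.
2. the cap has clicked home on the stud and is still being pressed (value of joint lid below 0.04 rad and z of cap_center in the frame of stud_seat between 0.018 and 0.0245 m and horizontal distance between cap_center and stud_seat below 0.005 m and angle between the z axis of cap_center and the z axis of stud_seat, either way round below 0.1 rad and contact force between cap and stud above 3 N and contact force between the fingers and cap above 3 N), for 0.5 s.
At the end, for the whole second after the job is handed in: The lid is shut (joint under 0.04 rad); the cap is home on the stud, its centre within 18 to 24.5 mm above the collar (22 nominal), within 5 mm of the axis and 0.1 rad of square; the fingers touch the cap with over 3 N and the cap bears on the stud with over 3 N, through the last second (all of step 2); the arm keeps its last pose, push and grip.
It fails at once if another thing on the counter was moved more than 40 mm (distance of any of nozzle, cups, lids, sauce, shaker, ramekin, spoon from where it was at the start of the episode above 0.04 m).
It fails at once if another thing on the counter was knocked over (angle between any of nozzle, cups, lids, sauce, shaker, ramekin's own z axis and vertical above 0.6 rad).
It also fails if it takes over 51 s, if anything falls off the work surface, if the arm or the gripper's body presses on something with over 40 N, if the wrist force passes 120 N, or if a joint passes its speed limit or range.

### The arm

A 6-joint arm with a two-finger parallel gripper is mounted at the origin on the work surface. World frame = base frame: x ahead of the robot, y to its left, z up, the work surface at z = 0. Lengths are in m, angles in rad, forces in N, time in s.
With the tool pointing down it reaches from about 0.15 to 0.775 m from the base axis. Payload 6.1 kg.
Tool frame: the origin (TCP) lies midway between the tips of the shut fingers; the grasp point (between the pads) lies 19 mm behind it; z points along the fingers, y is the line along which they close (so a half turn about z gives the same grasp; the last joint's range is limited). The gripper opens to 85 mm and grips with 20 to 120 N. Pads are 22 mm wide; open, the fingers measure 114 mm over their backs; the gripper's body (76 mm by 85 mm) begins 54 mm behind the grasp point. The pads swing forward as they close: fully open they stand 13 mm farther back than shut.
Start: joints at [-1.301, 0.126, -0.04, 1.405, 0, 1.571], TCP at [0.14, -0.506, 0.231] pointing down, gripper open.
Joint ranges: [-2.72, 2.72], [-0.95, 1.95], [-1.27, 1.35], [-1.78, 2.02], [-1.46, 1.47], [-3.14, 3.14]. Speed limits (rad/s): [2.39, 2.39, 3.01, 3.14, 3.14, 3.14].

### API

Orientations are given as [roll, pitch, yaw] about the fixed x, y, z axes, in that order (R = Rz(yaw) Ry(pitch) Rx(roll)).
In Python, from rig import manip gives the robot as it stands.
- The arm moves only by the tool drive_tool, never from a script. Its arguments are lists of equal length, an entry for each row: "delta_pos": the shift along the tool's x, y, z as a fraction of full scale, a list of three; "twist": the turn, a rotation vector about the tool's x, y, z as a fraction of full scale, a list of three. A call has 1 to 20 rows; each row is the pose to reach, as a shift and turn from the pose commanded when the call began, along the tool's axes at that moment, turning the shorter way round; what a row does not reach only later rows make up. Full scale, the value 1, is 0.15 m for a shift and pi rad for a turn. A row lasts 1/10 s, in which the tool goes at most 50 mm and 8.59 degrees, less where a joint would pass 70% of its speed; a pose out of reach is approached as far as the arm can. A call with a number of a shift or a turn outside -1 to 1 is refused whole. A call with a gripper value outside its range is refused whole. "hand" is the gripper's target within -1 to 1 (fully open at 1, half-way at 0, shut at -1), set as the call begins (left out, the last holds). The fingers move at their own pace and stop on an object; "grip_force" is the grip in N (left out, the last holds). Time passes only in rows, so rows that repeat a pose let the fingers close. It gives the time, the measured TCP pose, the force, the opening and the grip force at its end, in the units of the state.
- manip.state(): the state, without advancing time (a new reading comes with each control period).
- manip.read_camera(name): name is "scene" or "side" or "wrist"; returns a dict with "image" (400x640x3 uint8, red, green, blue), "camera_matrix" (3x3 intrinsics, pixels), "rvec" (rotation vector, rad) and "tvec" (3), from world to camera coordinates, as OpenCV has them. Camera axes: x right, y down, z forward; pixel columns grow to the right and rows downward; lengths in m; the calibration is good to about 2 mm. The wrist camera is an equidistant fisheye: a pixel r from the principal point sees the ray r / f radians off the axis. A picture is of the moment at which its call begins. There is no depth.
- manip.sign_off(): hands the job in; it is judged then, once.
Trained networks look in a picture, given as the dict that the camera call returned (one of the last four; its "shot" number tells which), for a name from the list of things; names that differ only in an ending like _2 or _b are one class to them, and where a whole thing is asked for, a point or a joint stands for the part that bears it (a point fixed in the world has none). Each returns a list of dicts, best first, with "score" (0 to 1); they miss things now and then, are a little off and sometimes report something else, mostly with a low value. They report only what shows in the picture. A call takes as long as a camera call. They do not tell look-alikes from the thing itself.
- manip.recognise(label, picture): "extent" ([left, top, width, height] in pixels, round what is visible of it).
- manip.mark_of(label, picture): "xy" ([column, row] in pixels: a listed point, or the origin of a listed thing).
The state is a dict: "time": time; "qpos": joint angles; "qd": joint speeds; "tau": joint torques, N m; "ee_pos": TCP position; "tcp_rot": TCP orientation; "force": force on the tool from outside, world axes, zero at the start; "moment": the same for the moment, N m; "gripper_width": finger opening in m; "finger_force": force on a finger pad.
Only numpy, scipy, OpenCV 4.12 (cv2) and the standard library are available. Lean on these libraries where they do the work, as an engineer would, in place of code of your own. Each camera call takes 0.05 s, during which the arm holds its last target. There are 200 camera calls.

## Working session

There is one attempt and no reset: what is moved stays moved. The work goes in short steps, Python scripts to look and compute and a tool call to move; the robot and the scene stay as the last step left them, time stands still between calls to the robot, and variables do not carry over. Pictures are saved under pics/ and viewed, at most 10 in all, crops included, and the job is handed in when it is done.

Besides the shell and the picture viewer there is one more tool, called after ">>>" by a JSON object that holds its "api" and its "payload", one argument or row to a line. drive_tool: Moves the arm, as the interface text tells. Shift numbers are shares of 0.15 m and turn numbers shares of pi rad, none past 1 either way. Its arguments: {"type":"object","properties":{"delta_pos":{"type":"array"},"twist":{"type":"array"},"hand":{"type":"number"},"grip_force":{"type":"number"}},"required":["delta_pos","twist"]}

```bash
mkdir -p pics
cat > h.py <<'E'
import numpy as np, cv2
from rig import manip
from scipy.spatial.transform import Rotation as Ro
def ray(p,uv):
    K=p["camera_matrix"];R=cv2.Rodrigues(np.array(p["rvec"],float))[0];t=np.array(p["tvec"],float).ravel()
    x=(uv[0]-K[0][2])/K[0][0];y=(uv[1]-K[1][2])/K[1][1]
    if p.get("fish"):
        r=np.hypot(x,y);d=np.array([np.sin(r)*x/max(r,1e-9),np.sin(r)*y/max(r,1e-9),np.cos(r)])
    else: d=np.array([x,y,1.])
    return -R.T@t, R.T@d
def onplane(p,uv,z):
    c,d=ray(p,uv);return c+d*(z-c[2])/d[2]
def cam(n):
    p=manip.read_camera(n);p["fish"]=n=="wrist";return p
def save(p,f,box=None,s=1):
    im=p["image"][...,::-1]
    if box: x,y,w,h=box;im=im[y:y+h,x:x+w]
    cv2.imwrite("pics/"+f,cv2.resize(im,None,fx=s,fy=s))
E
python3 - <<'E'
from h import *
a=cam("scene");b=cam("side")
cv2.imwrite("pics/a.png",cv2.resize(np.vstack([a["image"],b["image"]])[...,::-1],(480,600)))
save(a,"scene.png");save(b,"side.png")
for p,n in((a,"scene"),(b,"side")):
    print(n,ray(p,(320,200)))
    for l in["cap_center","lid_hinge","lid_push","stud_seat","nozzle","cups","lids","sauce","shaker","ramekin","spoon"]:
        print(l,[(np.round(m["xy"]).tolist(),round(m["score"],2)) for m in manip.mark_of(l,p)[:4]])
print(manip.state())
E
```

```text
scene (array([ 1.1058834 , -0.674981  ,  0.87674821]), array([-0.47489401,  0.58104958, -0.66112022]))
cap_center [([252.0, 284.0], 0.83), ([242.0, 265.0], 0.7), ([305.0, 158.0], 0.33)]
lid_hinge [([328.0, 211.0], 0.69)]
lid_push [([307.0, 160.0], 0.6)]
stud_seat [([318.0, 181.0], 0.56)]
nozzle [([317.0, 181.0], 0.63), ([348.0, 173.0], 0.56)]
cups [([412.0, 169.0], 0.7)]
lids [([407.0, 216.0], 0.96)]
sauce [([288.0, 321.0], 0.85)]
shaker []
ramekin [([192.0, 250.0], 0.8)]
spoon []
side (array([ 0.40359705, -0.64582869,  0.86442311]), array([ 0.15607519,  0.62511089, -0.76501719]))
cap_center [([311.0, 302.0], 0.8), ([346.0, 302.0], 0.7), ([234.0, 156.0], 0.17)]
lid_hinge [([330.0, 197.0], 0.89)]
lid_push [([302.0, 160.0], 0.91)]
stud_seat [([319.0, 179.0], 0.51)]
nozzle [([269.0, 158.0], 0.48)]
cups [([317.0, 130.0], 0.7)]
lids [([356.0, 158.0], 0.9)]
sauce [([396.0, 301.0], 0.74)]
shaker []
ramekin [([256.0, 332.0], 0.97), ([301.0, 160.0], 0.74)]
spoon [([334.0, 196.0], 0.68)]
{'time': 1.2, 'qpos': array([-1.30100668e+00,  1.25786424e-01, -3.95901697e-02,  1.40539484e+00,
       -2.44027977e-06,  1.57080312e+00]), 'qd': array([-0.00067271,  0.00021278,  0.00132406,  0.00124376,  0.00095861,
        0.00022256]), 'tau': array([-3.23999891e-03, -4.35713482e+01,  3.53097367e+01,  1.36691760e-03,
       -2.02906422e-04,  7.05918438e-06]), 'ee_pos': array([ 0.13992406, -0.50599918,  0.23130616]), 'tcp_rot': array([3.14156776e+00, 2.44011060e-06, 2.69782851e-01]), 'force': array([ 0.21813718, -0.69029123, -0.29570816]), 'moment': array([ 0.04968713, -0.03640931,  0.05332192]), 'finger_force': 0.0, 'gripper_width': 0.085649226663826}
```

View pics/scene.png

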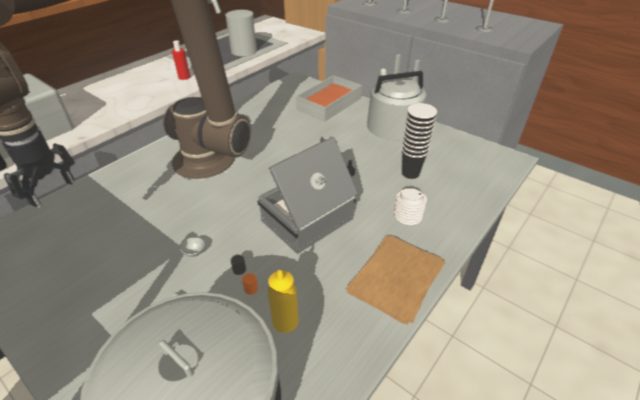

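View pics/side.png

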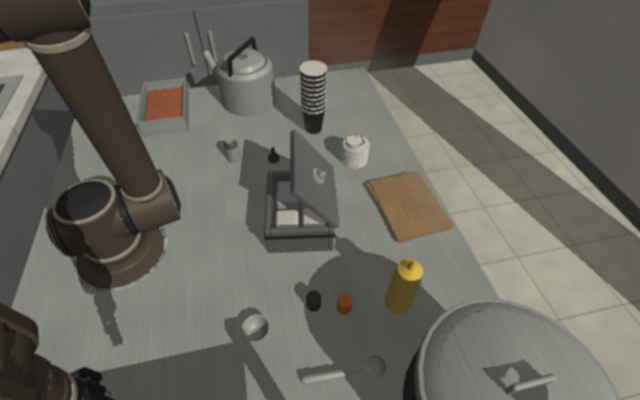

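Candidates for the cap: black cylinder at scene (238,265) / side (314,300), the orange look-alike at scene (250,284) / side (345,303), and the black cone nozzle at side (273,156). The black flat-topped one fits. I'll confirm it in a crop and triangulate.

```bash
cat >> h.py <<'E'
def tri(*o):
    A=np.zeros((3,3));b=np.zeros(3);L=[]
    for p,uv in o:
        c,d=ray(p,uv);d=d/np.linalg.norm(d);M=np.eye(3)-np.outer(d,d);A+=M;b+=M@c;L.append((c,d))
    x=np.linalg.solve(A,b);return x,[np.linalg.norm(np.cross(x-c,d)) for c,d in L]
E
python3 - <<'E'
from h import *
a=cam("scene");b=cam("side")
A=cv2.resize(a["image"][220:310,180:320],None,fx=4,fy=4);B=cv2.resize(b["image"][260:350,240:380],None,fx=4,fy=4)
C=cv2.resize(b["image"][120:250,220:360],None,fx=4,fy=4)[:,:]
D=cv2.resize(np.hstack([np.vstack([A,B]) ]),(560,720))
cv2.imwrite("pics/cap.png",cv2.resize(np.vstack([A,B])[...,::-1],(448,576)))
cv2.imwrite("pics/lid.png",C[...,::-1])
print("tri cap",tri((a,(238,265)),(b,(314,300))),onplane(b,(314,300),.022))
for l in["lid_hinge","lid_push","stud_seat"]:
    ma=manip.mark_of(l,a)[0]["xy"];mb=manip.mark_of(l,b)[0]["xy"];print(l,ma,mb,tri((a,ma),(b,mb)))
for l,uv in dict(orange=(345,303),ramekin=(256,332),sauce=(396,301),nozzle=(273,160),lids=(356,160),cups=(315,130),shaker=(231,155),spoonL=(304,379),spoonR=(375,367)).items(): print(l,onplane(b,uv,0.01).round(3))
for n in ["cap"]:
  for p in(a,b): print([(np.round(m["xy"],1).tolist(),m["score"]) for m in manip.mark_of(n,p)],[m["extent"] for m in manip.recognise(n,p)])
E
```

```text
tri cap (array([ 0.488014  , -0.26799838,  0.02362413]), [np.float64(0.001372850689993144), np.float64(0.0013728506899930125)]) [ 0.48827082 -0.26576007  0.022     ]
lid_hinge [328.4, 213.6] [331.3, 199.5] (array([ 0.59391228, -0.01269981,  0.08617178]), [np.float64(0.0017740003030332966), np.float64(0.0017740003030332883)])
lid_push [303.9, 157.7] [302.1, 159.6] (array([ 0.51495339, -0.01599495,  0.25138376]), [np.float64(0.003681896069037385), np.float64(0.0036818960690373176)])
stud_seat [316.4, 181.3] [318.1, 179.8] (array([ 0.5538207 , -0.01750935,  0.18359049]), [np.float64(0.003754522489740506), np.float64(0.003754522489740635)])
orange [ 0.562 -0.285  0.01 ]
ramekin [ 0.34  -0.308  0.01 ]
sauce [ 0.687 -0.307  0.01 ]
nozzle [0.463 0.259 0.01 ]
lids [0.737 0.198 0.01 ]
cups [0.636 0.383 0.01 ]
shaker [0.326 0.315 0.01 ]
spoonL [ 0.429 -0.432  0.01 ]
spoonR [ 0.587 -0.442  0.01 ]
[([240.4, 268.6], 0.81)] [[232.4, 254.9, 12.9, 15.9], [242.6, 272.8, 12.9, 22.8], [309.7, 171.9, 15.8, 18.9]]
[([341.5, 305.9], 0.58), ([312.0, 304.6], 0.51), ([312.0, 300.3], 0.23)] [[336.5, 289.6, 16.3, 22.1], [302.1, 288.5, 18.5, 21.8]]
```

View pics/cap.png

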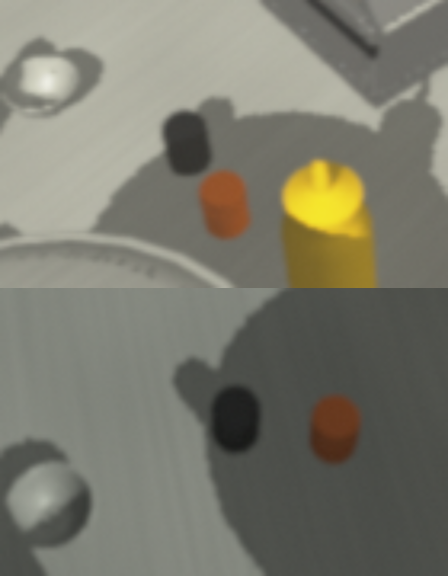

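View pics/lid.png

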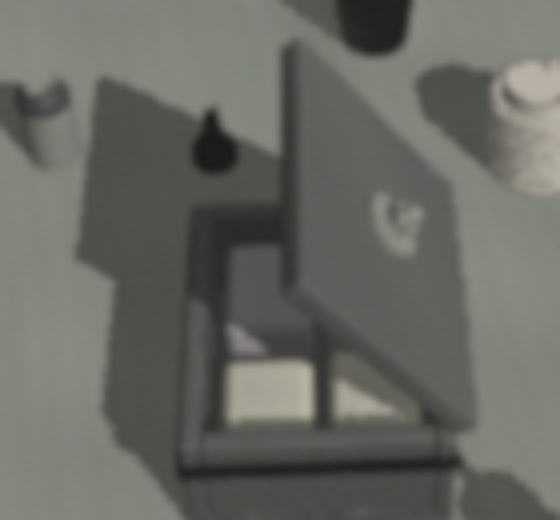

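The black flat-topped cylinder (scene 238,265) is the cap, at about (0.488, -0.268). The lid opens toward the robot with its outer face pointing to +x, q about 1, and the hinge is near x 0.595. I'm moving out high to pass over the lid.

>>> {"api": "drive_tool", "payload": {
  "delta_pos": [
    [0.9,-0.51,-0.47],
    [0.9,-0.51,-0.47],
    [0.9,-0.51,-0.47],
    [0.9,-0.51,-0.47]
  ],
  "twist": [
    [0,0,0.086],
    [0,0,0.086],
    [0,0,0.086],
    [0,0,0.086]
  ],
  "hand": -1
}}

```text
time: 2.2
ee_pos: [0.2515, -0.3945, 0.304]
tcp_rot: [3.14, -0.002, 0.002]
force: [-0.6, -0.5, 0.9]
gripper_width: 0.0283
finger_force: 0.0
```

>>> {"api": "drive_tool", "payload": {
  "delta_pos": [
    [1,-1,0],
    [1,-1,0],
    [1,-1,0],
    [1,-1,0],
    [1,-1,0]
  ],
  "twist": [
    [0,0,0],
    [0,0,0],
    [0,0,0],
    [0,0,0],
    [0,0,0]
  ]
}}

```text
time: 2.7
ee_pos: [0.4022, -0.2432, 0.3017]
tcp_rot: [-3.141, -0.001, 0.005]
force: [0.7, 0.0, -0.2]
gripper_width: -0.0001
finger_force: 0.0
```

>>> {"api": "drive_tool", "payload": {
  "delta_pos": [
    [1,-1,0],
    [1,-1,0],
    [1,-1,0],
    [1,-1,0],
    [1,-1,0]
  ],
  "twist": [
    [0,0,0],
    [0,0,0],
    [0,0,0],
    [0,0,0],
    [0,0,0]
  ]
}}

```text
time: 3.2
ee_pos: [0.5522, -0.0936, 0.3006]
tcp_rot: [-3.141, 0.001, 0.003]
force: [0.8, -0.1, 0.0]
gripper_width: -0.0
finger_force: 0.0
```

>>> {"api": "drive_tool", "payload": {
  "delta_pos": [
    [0.32,-0.52,0],
    [0.32,-0.52,0],
    [0.32,-0.52,0.43],
    [0.32,-0.52,0.43],
    [0.32,-0.52,0.43]
  ],
  "twist": [
    [0,0,0],
    [0,0,0],
    [0,0,0],
    [0,0,0],
    [0,0,0]
  ]
}}

```text
time: 3.7
ee_pos: [0.5961, -0.0189, 0.2341]
tcp_rot: [3.141, 0.006, -0.001]
force: [0.1, -0.9, 0.6]
gripper_width: -0.0002
finger_force: 0.0
```

Run:
```python
from h import *
b=cam("side");save(b,"pre.png",(200,60,240,200),3);s=manip.state();print(s["ee_pos"],s["force"])
```

```text
[ 0.59690123 -0.01912859  0.23652677] [-0.44993592  0.36945269 -0.45155525]
```

View pics/pre.png

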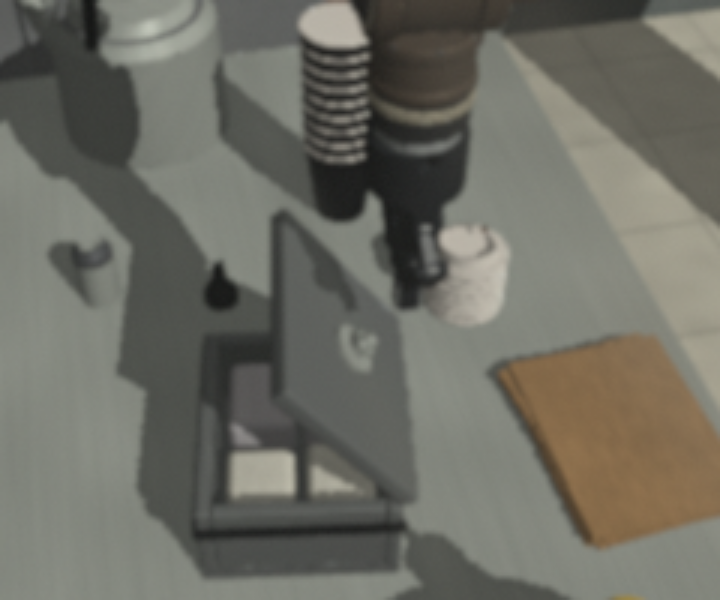

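The fingertips are clear on the outer side of the lid, at crop (405,300), with the lid at (330,340). Now sweeping it shut.

>>> {"api": "drive_tool", "payload": {
  "delta_pos": [
    [-0.19,0,0],
    [-0.38,0,0],
    [-0.49,0,0.06],
    [-0.59,0,0.14],
    [-0.68,0,0.23],
    [-0.76,0,0.33],
    [-0.83,0,0.44],
    [-0.88,0,0.55],
    [-0.92,0,0.67],
    [-0.94,0,0.75],
    [-0.94,0,0.79],
    [-0.94,0,0.81],
    [-0.94,0,0.81]
  ],
  "twist": [
    [0,0,0],
    [0,0,0],
    [0,0,0],
    [0,0,0],
    [0,0,0],
    [0,0,0],
    [0,0,0],
    [0,0,0],
    [0,0,0],
    [0,0,0],
    [0,0,0],
    [0,0,0],
    [0,0,0]
  ]
}}

```text
time: 5.05
ee_pos: [0.4571, -0.0188, 0.1184]
tcp_rot: [3.141, -0.002, -0.001]
force: [-9.0, -0.7, 13.4]
gripper_width: -0.0003
finger_force: 7.1
```

>>> {"api": "drive_tool", "payload": {
  "delta_pos": [
    [0,0,0.01],
    [0,0,0.01],
    [0,0,-0.3],
    [0.2,0,-1],
    [0.2,0,-1],
    [0.2,0,-1],
    [0.2,0,-1]
  ],
  "twist": [
    [0,0,0],
    [0,0,0],
    [0,0,0],
    [0,0,0],
    [0,0,0],
    [0,0,0],
    [0,0,0]
  ],
  "hand": 1
}}

```text
time: 5.75
ee_pos: [0.4889, -0.0186, 0.2685]
tcp_rot: [3.141, -0.005, -0.0]
force: [1.1, 0.3, 0.1]
gripper_width: 0.0854
finger_force: 0.0
```

Run:
```python
from h import *
w=cam("wrist");a=cam("scene");b=cam("side")
cv2.imwrite("pics/shut.png",cv2.resize(np.hstack([w["image"],b["image"]])[...,::-1],None,fx=.62,fy=.62))
print(manip.state()["ee_pos"])
o=[]
for n,p in(("w",w),("a",a),("b",b)):
  for l,z in(("stud_seat",.122),("lid_hinge",.1),("lid_push",.118)):
    m=manip.mark_of(l,p)[:2];print(n,l,[(np.round(k["xy"],1),round(k["score"],2),onplane(p,k["xy"],z).round(4)) for k in m])
```

```text
[ 0.48623088 -0.01843053  0.26454683]
w stud_seat [(array([304.4, 171.7]), 0.78, array([ 0.5036, -0.003 ,  0.122 ]))]
w lid_hinge [(array([315.8,  78.2]), 0.91, array([ 0.594 , -0.0136,  0.1   ]))]
w lid_push [(array([291.7, 241.4]), 0.74, array([0.4292, 0.0118, 0.118 ]))]
a stud_seat [(array([303.8, 189.6]), 0.59, array([ 0.4987, -0.0058,  0.122 ])), (array([240. , 264.8]), 0.47, array([ 0.5628, -0.3128,  0.122 ]))]
a lid_hinge []
a lid_push [(array([290.1, 180.9]), 0.77, array([0.4373, 0.0027, 0.118 ]))]
b stud_seat [(array([300.4, 193. ]), 0.67, array([ 0.5089, -0.0036,  0.122 ]))]
b lid_hinge [(array([331.3, 198.6]), 0.97, array([ 0.591 , -0.0231,  0.1   ]))]
b lid_push [(array([272.2, 194.1]), 0.66, array([0.4341, 0.0126, 0.118 ]))]
```

View pics/shut.png

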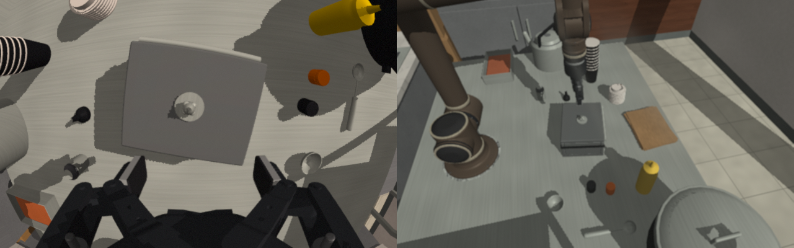

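The lid is shut and sits with a small yaw; the stud is at about (0.504, -0.003), and the cap shows dark at (308,107) in the wrist half. Heading above the cap.

>>> {"api": "drive_tool", "payload": {
  "delta_pos": [
    [0,0.9,0],
    [0,0.9,0],
    [0,0.9,0]
  ],
  "twist": [
    [0,0,0],
    [0,0,0],
    [0,0,0]
  ]
}}

```text
time: 6.65
ee_pos: [0.4866, -0.1553, 0.2658]
tcp_rot: [3.141, -0.0, -0.0]
force: [0.3, -0.2, 1.0]
gripper_width: 0.0854
finger_force: 0.0
```

>>> {"api": "drive_tool", "payload": {
  "delta_pos": [
    [0,0.76,0.2],
    [0,0.76,0.4],
    [0,0.76,0.7],
    [0,0.76,0.8],
    [0,0.76,0.8],
    [0,0.76,0.8]
  ],
  "twist": [
    [0,0,0],
    [0,0,0],
    [0,0,0],
    [0,0,0],
    [0,0,0],
    [0,0,0]
  ]
}}

```text
time: 7.25
ee_pos: [0.4865, -0.2671, 0.1462]
tcp_rot: [-3.141, 0.001, -0.001]
force: [0.1, 0.1, 1.2]
gripper_width: 0.0852
finger_force: 0.0
```

Run:
```python
from h import *
w=cam("wrist");save(w,"capw.png");print(manip.state()["ee_pos"])
for l,z in(("cap_center",.022),("cap",0)):
    print(l,[(np.round(k["xy"],1),round(k["score"],2),onplane(w,k["xy"],z).round(4)) for k in manip.mark_of(l,w)[:3]])
for k in manip.recognise("cap",w)[:3]:print(k)
```

```text
[ 0.48736513 -0.2672691   0.14757281]
cap_center [(array([351.7, 112.6]), 0.78, array([ 0.5569, -0.2935,  0.022 ])), (array([321.6, 195.4]), 0.59, array([ 0.4833, -0.2678,  0.022 ]))]
cap [(array([352.6, 109.5]), 0.78, array([ 0.5595, -0.2964,  0.    ])), (array([318.4, 187. ]), 0.57, array([ 0.4853, -0.2647,  0.    ]))]
{'extent': [300.3, 168.9, 43.7, 49.9], 'score': 0.65}
{'extent': [331.6, 92.4, 46.5, 42.3], 'score': 0.64}
```

View pics/capw.png

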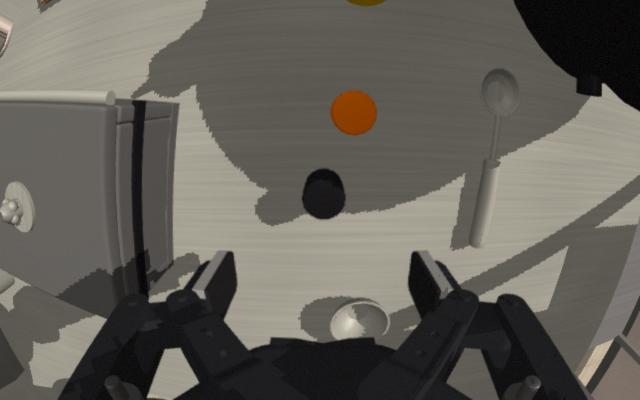

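The cap is at (323,193), under the grasp line, and the orange one is at (354,112). Descending and gripping.

>>> {"api": "drive_tool", "payload": {
  "delta_pos": [
    [-0.013,0,0.3],
    [-0.013,0,0.6],
    [-0.013,0,0.85],
    [-0.013,0,0.93],
    [-0.013,0,0.93],
    [-0.013,0,0.93]
  ],
  "twist": [
    [0,0,0],
    [0,0,0],
    [0,0,0],
    [0,0,0],
    [0,0,0],
    [0,0,0]
  ]
}}

```text
time: 8.05
ee_pos: [0.4862, -0.2679, 0.0085]
tcp_rot: [3.14, -0.003, -0.0]
force: [-0.6, 0.1, 0.1]
gripper_width: 0.0853
finger_force: 0.0
```

>>> {"api": "drive_tool", "payload": {
  "delta_pos": [
    [0,0,0],
    [0,0,0],
    [0,0,0],
    [0,0,0],
    [0,0,0],
    [0,0,0],
    [0,0,0],
    [0,0,0]
  ],
  "twist": [
    [0,0,0],
    [0,0,0],
    [0,0,0],
    [0,0,0],
    [0,0,0],
    [0,0,0],
    [0,0,0],
    [0,0,0]
  ],
  "hand": -1,
  "grip_force": 60
}}

```text
time: 8.85
ee_pos: [0.4854, -0.2677, 0.0075]
tcp_rot: [3.141, -0.002, -0.0]
force: [-0.9, 0.7, 5.9]
gripper_width: 0.0349
finger_force: 59.7
```

>>> {"api": "drive_tool", "payload": {
  "delta_pos": [
    [0,0,-0.3],
    [0,0,-0.6],
    [0,0,-1],
    [0,0,-1],
    [0,0,-1]
  ],
  "twist": [
    [0,0,0],
    [0,0,0],
    [0,0,0],
    [0,0,0],
    [0,0,0]
  ]
}}

```text
time: 9.35
ee_pos: [0.486, -0.2681, 0.1589]
tcp_rot: [3.139, -0.004, -0.0]
force: [0.3, 0.2, -0.7]
gripper_width: 0.0351
finger_force: 59.9
```

Gripped at 35 mm width with the full 60 N. Carrying the cap near the stud, stopping about 40 mm short in x so the wrist camera can see the stud.

>>> {"api": "drive_tool", "payload": {
  "delta_pos": [
    [0,-0.3,-0.3],
    [0,-0.6,-0.4],
    [0,-0.9,-0.4],
    [0,-0.9,-0.4]
  ],
  "twist": [
    [0,0,0],
    [0,0,0],
    [0,0,0],
    [0,0,0]
  ]
}}

```text
time: 9.75
ee_pos: [0.4842, -0.1282, 0.2155]
tcp_rot: [-3.14, 0.001, 0.004]
force: [-0.6, -0.6, -0.6]
gripper_width: 0.0349
finger_force: 60.1
```

>>> {"api": "drive_tool", "payload": {
  "delta_pos": [
    [-0.13,-0.3,0],
    [-0.13,-0.6,0],
    [-0.13,-0.87,0],
    [-0.13,-0.87,0],
    [-0.13,-0.87,0],
    [-0.13,-0.87,0],
    [-0.13,-0.87,0]
  ],
  "twist": [
    [0,0,0],
    [0,0,0],
    [0,0,0],
    [0,0,0],
    [0,0,0],
    [0,0,0],
    [0,0,0]
  ]
}}

```text
time: 10.45
ee_pos: [0.4653, -0.003, 0.2156]
tcp_rot: [3.141, 0.001, -0.003]
force: [-0.2, 0.1, -0.4]
gripper_width: 0.0349
finger_force: 60.2
```

```bash
cat > look.py <<'E'
from h import *
import sys
w=cam("wrist");b=cam("side");a=cam("scene");print(manip.state()["ee_pos"],manip.state()["tcp_rot"])
W=w["image"];
cv2.imwrite("pics/"+sys.argv[1],np.hstack([cv2.resize(W[80:280,220:420],None,fx=2,fy=2),cv2.resize(b["image"][130:230,250:350],None,fx=4,fy=4)])[...,::-1])
for n,p in(("w",w),("a",a),("b",b)):
  for l,z in(("stud_seat",.122),("stud",.118)):
    print(n,l,[(np.round(k["xy"],1),round(k["score"],2),onplane(p,k["xy"],z).round(4)) for k in manip.mark_of(l,p)[:2]])
  print(n,[(np.round(k["xy"],1),round(k["score"],2)) for k in manip.mark_of("cap_center",p)[:3]])
R=cv2.Rodrigues(np.array(w["rvec"],float))[0];print(w["camera_matrix"],R,-R.T@np.ravel(w["tvec"]))
E
python3 look.py near.png
```

```text
[ 0.46537888 -0.0028104   0.21609455] [ 3.14150614e+00  3.21004451e-04 -2.35520504e-03]
w stud_seat [(array([319.9, 155. ]), 0.93, array([ 0.5033, -0.0026,  0.122 ]))]
w stud [(array([320.1, 155.6]), 0.89, array([ 0.5022, -0.0027,  0.118 ])), (array([305.7, 239.8]), 0.37, array([0.4305, 0.0098, 0.118 ]))]
w [(array([544.1, 112.3]), 0.91), (array([320.9, 274.1]), 0.62)]
a stud_seat [(array([304.9, 190. ]), 0.58, array([ 0.5023, -0.0052,  0.122 ])), (array([327.2, 155.3]), 0.33, array([0.4452, 0.1706, 0.122 ]))]
a stud [(array([302.8, 190.6]), 0.47, array([ 0.4961, -0.0075,  0.118 ]))]
a [(array([253.6, 281.6]), 0.72), (array([294.9, 154.9]), 0.49)]
b stud_seat [(array([296.8, 192.7]), 0.51, array([ 4.996e-01, -4.000e-04,  1.220e-01]))]
b stud [(array([298.6, 190.9]), 0.67, array([0.5062, 0.0085, 0.118 ]))]
b [(array([343.6, 304.5]), 0.59), (array([280.5, 165.7]), 0.37)]
[[309.70691629   0.         322.10202812]
 [  0.         309.70691629 199.08782417]
 [  0.           0.           1.        ]] [[-1.98028928e-03 -9.99997605e-01  9.31729974e-04]
 [-9.56537225e-01  2.16592011e-03  2.91602205e-01]
 [-2.91603524e-01 -3.13777684e-04 -9.56539224e-01]] [ 0.53982102 -0.00414484  0.3579764 ]
```

View pics/near.png

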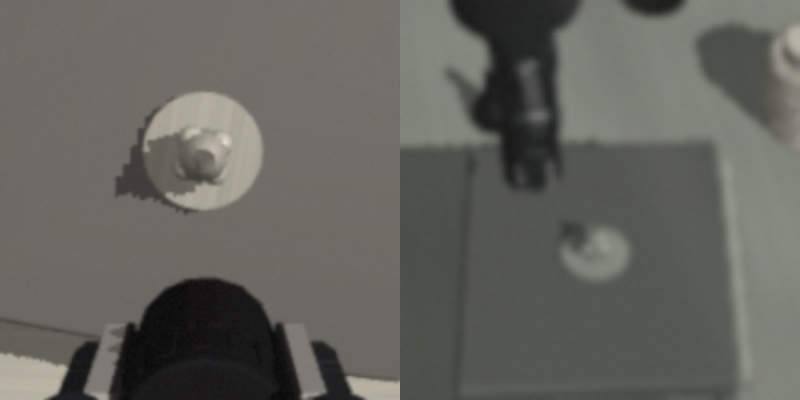

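Run:
```python
from h import *
w=cam("wrist");z0=manip.state()["ee_pos"][2]-.008
print(manip.state()["ee_pos"])
print("rim front",onplane(w,(322.7,219),z0)-[.018,0,0],"top front",onplane(w,(322.7,260),z0+.044)-[.018,0,0])
print("collar",onplane(w,(321.75,155.5),.122), onplane(w,(321.75,125.5),.122),onplane(w,(321.75,185.5),.122))
g=cv2.cvtColor(w["image"],cv2.COLOR_RGB2GRAY);print(g[205:300:1,322].tolist())
print(g[110:200,300].tolist())
```

```text
[ 0.46535559 -0.00183287  0.21631739]
rim front [ 0.46529449 -0.00327806  0.20831739] top front [ 0.4647776  -0.00316919  0.25231739]
collar [ 0.50301725 -0.00275037  0.122     ] [ 0.52623083 -0.00274759  0.122     ] [ 0.47909303 -0.0027515   0.122     ]
[107, 107, 109, 107, 108, 107, 107, 106, 108, 107, 107, 104, 104, 85, 51, 25, 20, 20, 19, 22, 18, 21, 20, 16, 17, 22, 17, 20, 19, 22, 22, 23, 20, 21, 19, 19, 20, 17, 19, 21, 22, 20, 17, 19, 20, 22, 19, 22, 25, 24, 22, 25, 24, 24, 29, 32, 30, 28, 26, 28, 25, 27, 24, 24, 27, 23, 27, 26, 25, 27, 24, 27, 23, 27, 25, 27, 23, 27, 26, 28, 27, 24, 26, 23, 20, 16, 14, 16, 15, 15, 17, 15, 17, 13, 13]
[110, 110, 111, 109, 110, 110, 109, 111, 110, 110, 110, 110, 110, 110, 110, 110, 110, 110, 111, 111, 111, 109, 110, 103, 90, 91, 121, 145, 161, 166, 166, 167, 166, 165, 164, 164, 165, 162, 144, 110, 99, 98, 96, 96, 96, 98, 95, 97, 94, 95, 94, 94, 95, 96, 96, 97, 94, 94, 95, 94, 96, 94, 91, 89, 83, 72, 66, 63, 63, 65, 83, 101, 108, 106, 108, 109, 109, 110, 108, 110, 108, 109, 108, 109, 108, 107, 108, 109, 109, 108]
```

>>> {"api": "drive_tool", "payload": {
  "delta_pos": [
    [0.25,-0.004,0],
    [0.25,-0.004,0],
    [0.25,-0.004,0.2],
    [0.25,-0.004,0.3],
    [0.25,-0.004,0.36],
    [0.25,-0.004,0.4],
    [0.25,-0.004,0.44],
    [0.25,-0.004,0.44]
  ],
  "twist": [
    [0,0,0],
    [0,0,0],
    [0,0,0],
    [0,0,0],
    [0,0,0],
    [0,0,0],
    [0,0,0],
    [0,0,0]
  ]
}}

```text
time: 11.9
ee_pos: [0.5027, -0.0013, 0.1501]
tcp_rot: [3.142, 0.0, -0.0]
force: [0.6, 0.3, -0.6]
gripper_width: 0.0345
finger_force: 60.2
```

>>> {"api": "drive_tool", "payload": {
  "delta_pos": [
    [0,0,0.02],
    [0,0,0.04],
    [0,0,0.05],
    [0,0,0.06],
    [0,0,0.06]
  ],
  "twist": [
    [0,0,0],
    [0,0,0],
    [0,0,0],
    [0,0,0],
    [0,0,0]
  ]
}}

```text
time: 12.4
ee_pos: [0.5028, -0.0013, 0.1412]
tcp_rot: [3.142, 0.0, -0.0]
force: [0.1, 0.3, -0.3]
gripper_width: 0.035
finger_force: 60.2
```

>>> {"api": "drive_tool", "payload": {
  "delta_pos": [
    [0,0,0.01],
    [0,0,0.02],
    [0,0,0.03],
    [0,0,0.035],
    [0,0,0.035]
  ],
  "twist": [
    [0,0,0],
    [0,0,0],
    [0,0,0],
    [0,0,0],
    [0,0,0]
  ]
}}

```text
time: 12.9
ee_pos: [0.5031, -0.0019, 0.1376]
tcp_rot: [3.14, -0.002, -0.001]
force: [-3.8, -2.5, 8.6]
gripper_width: 0.0347
finger_force: 61.3
```

>>> {"api": "drive_tool", "payload": {
  "delta_pos": [
    [0,0,0.01],
    [0,0,0.02],
    [0,0,0.03],
    [0,0,0.04],
    [0,0,0.04]
  ],
  "twist": [
    [0,0,0],
    [0,0,0],
    [0,0,0],
    [0,0,0],
    [0,0,0]
  ]
}}

```text
time: 13.4
ee_pos: [0.5027, -0.0014, 0.1299]
tcp_rot: [3.141, 0.0, -0.001]
force: [-2.0, -2.6, 2.3]
gripper_width: 0.0346
finger_force: 60.4
```

It clicked (8.6 N, then a drop to 2.3 N). Now pressing onto the collar.

>>> {"api": "drive_tool", "payload": {
  "delta_pos": [
    [-0.003,0.003,0.007],
    [-0.003,0.003,0.014],
    [-0.003,0.003,0.014],
    [-0.003,0.003,0.014]
  ],
  "twist": [
    [0,0,0],
    [0,0,0],
    [0,0,0],
    [0,0,0]
  ]
}}

```text
time: 13.8
ee_pos: [0.5028, -0.0015, 0.1299]
tcp_rot: [-3.141, -0.002, -0.0]
force: [-5.4, -0.6, 14.7]
gripper_width: 0.035
finger_force: 61.9
```

>>> {"api": "drive_tool", "payload": {
  "delta_pos": [
    [-0.004,0,0.008],
    [-0.004,0,0.008],
    [-0.004,0,0.008],
    [-0.004,0,0.008],
    [-0.004,0,0.008],
    [-0.004,0,0.008],
    [-0.004,0,0.008],
    [-0.004,0,0.008],
    [-0.004,0,0.008],
    [-0.004,0,0.008]
  ],
  "twist": [
    [0,0,0],
    [0,0,0],
    [0,0,0],
    [0,0,0],
    [0,0,0],
    [0,0,0],
    [0,0,0],
    [0,0,0],
    [0,0,0],
    [0,0,0]
  ]
}}

```text
time: 14.8
ee_pos: [0.5028, -0.0015, 0.1298]
tcp_rot: [-3.141, -0.004, -0.0]
force: [-7.1, -0.2, 20.0]
gripper_width: 0.0346
finger_force: 62.6
```

Run:
```python
from h import *
w=cam("wrist");b=cam("side")
cv2.imwrite("pics/end.png",np.hstack([cv2.resize(w["image"][120:320,220:420],None,fx=2,fy=2),cv2.resize(b["image"][130:230,250:350],None,fx=4,fy=4)])[...,::-1])
s=manip.state();print(s["ee_pos"],s["tcp_rot"],s["force"],s["finger_force"])
```

```text
[ 0.50282585 -0.00146259  0.12980783] [-3.14102182e+00 -4.22188327e-03 -2.17305798e-04] [-6.37611547 -1.80185658 20.34076174] 62.582545451750775
```

View pics/end.png

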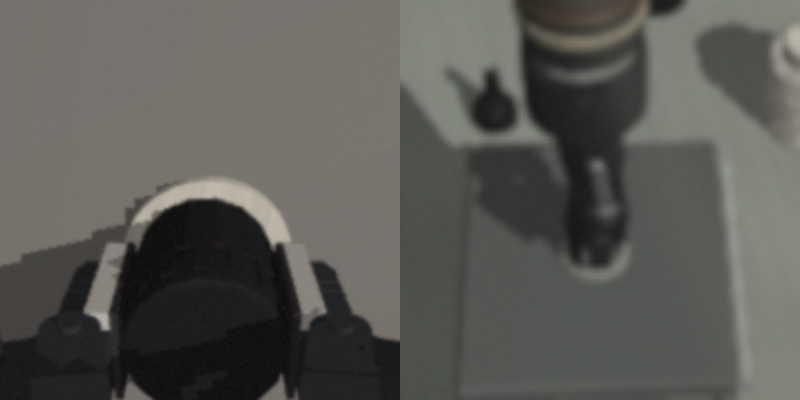

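The cap's rim sits on the collar, concentric with it (crop 205,200), and the lid is shut. It is still pressed with 20 N and held, so I'm handing in.

```bash
python3 -c "
from rig import manip
print(manip.sign_off())"
```

```text
the job is handed in; nothing more can be done
None
```

The lid is shut and the black vent cap clicked home on the stud. I handed the job in at about 15 s with the gripper still holding the cap and pressing it down at about 20 N; the judge returned no verdict.

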